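Tip the golf balls out of the pail into the ball tray

TASK

Carry the steel pail with the two golf balls by its bail and stand it upright in the middle of the step of the wooden ball tray, turned so that the bail's grip runs parallel to the tray's lip. Then, still by the bail, pull it over the lip so that it tips on its bottom rim with its mouth down in the trough and both balls roll out into the trough. Let go and leave the pail lying tipped there.

Things in the scene. Friction and masses are not known exactly. Their poses are not given: they have to be found in the camera images.
- pail: Open steel pail, 0.3 kg, the larger of two (the small one holds a plant). Origin: centre of underside, z out of the mouth. Diameter 100 mm at bottom, 116 at mouth, height 100. Wire bail on ears at x = -66/+66, z = 92 mm swings 137 degrees either way, with slight friction; starts straight up. Its wooden grip, 14 mm thick, 70 long, lies along x at (0, 0, 187) mm, 30 clear of the tipped pail.
- tray: Fixed wooden tray, 176 mm wide (x), 378 long (y). Origin: at table height under the middle of its step, a block 35 mm high, y -66 to 66, open at sides and back. A lip along x at y 66 to 74 stands 10 mm above the step and stops the pail's bottom rim when it is pulled to +y. Beyond, y 74 to 304, lies the trough: floor 6 mm high, 160 wide inside, walls 30 high.
- ball_a_center (a point): white golf ball, 43 mm across, 46 g, starts loose in the bottom of the pail, beside the other one; the point is its centre
- ball_b_center (a point): white golf ball, 43 mm across, 46 g, starts loose in the bottom of the pail, beside the other one; the point is its centre

How it is judged:
On the way, in this order (a step that is already met when the one before it is completed fails the run):
1. the pail stands upright on the tray's step (x of pail in the frame of tray between -0.035 and 0.035 m and y of pail in the frame of tray between -0.03 and 0.03 m and z of pail in the frame of tray between 0.03 and 0.041 m and angle between pail's own z axis and vertical below 0.15 rad), for 0.2 s.
2. the pail is tipped over the lip, mouth towards the trough (x of pail in the frame of tray between -0.06 and 0.06 m and y of pail in the frame of tray between -0.06 and 0.15 m and angle between pail's own z axis and vertical above 1.4 rad), for 0.1 s.
At the end, for the whole second after the job is handed in: The pail lies at rest on the tray, tipped 80 degrees or more, its underside within 70 mm of the tray's middle line and 60 mm behind to 220 mm beyond the step's middle; both balls are out of the pail, on the trough floor between its walls (x of pail in the frame of tray between -0.07 and 0.07 m and y of pail in the frame of tray between -0.06 and 0.22 m and angle between pail's own z axis and vertical above 1.4 rad and linear speed of pail below 0.03 m/s and x of ball_a_center in the frame of tray between -0.08 and 0.08 m and y of ball_a_center in the frame of tray between 0.07 and 0.305 m and z of each of ball_a_center, ball_b_center in the frame of tray below 0.04 m and z of each of ball_a_center, ball_b_center in the frame of pail above 0.1 m and x of ball_b_center in the frame of tray between -0.08 and 0.08 m and y of ball_b_center in the frame of tray between 0.07 and 0.305 m); the robot touches nothing.
It also fails if it takes over 56 s, if anything falls off the work surface, if the arm or the gripper's body presses on something with over 40 N, if the wrist force passes 120 N, or if a joint passes its speed limit or range.

ROBOT

A 6-joint arm with a two-finger parallel gripper is mounted at the origin on the work surface. World frame = base frame: x ahead of the robot, y to its left, z up, the work surface at z = 0. Lengths are in m, angles in rad, forces in N, time in s.
With the tool pointing down it reaches from about 0.325 to 0.775 m from the base axis. Payload 5.5 kg.
Tool frame: the origin (TCP) lies at the very end of the fingers, on their centre line; the grasp point (between the pads) lies 19 mm behind it; z points along the fingers, y is the line along which they close (so a half turn about z gives the same grasp; the last joint's range is limited). The gripper opens to 85 mm and grips with 20 to 120 N. Pads are 22 mm wide; open, the fingers measure 114 mm over their backs; the gripper's body (76 mm by 85 mm) begins 54 mm behind the grasp point. The pads swing forward as they close: fully open they stand 13 mm farther back than shut.
Start: joints at [-1.233, 0.091, 1.231, -0, 1.82, -0.057], TCP at [0.231, -0.554, 0.231] pointing down, gripper open.
Joint ranges: [-2.87, 2.87], [-0.86, 2.18], [0.17, 2.46], [-1.51, 4.65], [0.06, 2.69], [-2.65, 2.65]. Speed limits (rad/s): [2.57, 2.57, 3.01, 3.14, 3.14, 3.14].

INTERFACE

Orientations are given as [roll, pitch, yaw] about the fixed x, y, z axes, in that order (R = Rz(yaw) Ry(pitch) Rx(roll)).
In Python, from cell import arm gives the robot as it stands.
- The arm moves only by the tool nudge_tcp, called by a JSON object that holds its "op" and its "data", one argument or row to a line. Schema: {"type":"object","properties":{"offsets":{"type":"array","items":{"type":"array","items":{"type":"number"},"minItems":4,"maxItems":4},"minItems":1,"maxItems":12},"jaw":{"type":"number"},"only":{"type":"string"},"quiet":{"type":"boolean"},"lines":{"type":"string"}},"required":["offsets"],"additionalProperties":false}. offsets is a list of rows, 1 to 12 of them, each of 4 numbers: dx, dy, dz in shares of 500 mm (1.0 is 500 mm), then a turn about the tool's z in shares of pi/2 rad (1.0 is pi/2 rad); each row is the pose to reach, as a shift and turn from the pose commanded when the call began, along the tool's axes at that moment; what a row does not reach only later rows make up. A row lasts 1/10 s, in which the tool goes at most 0.05 m and 0.15 rad, less where a joint would pass 70% of its speed; a pose out of reach is approached as far as the arm can. jaw is the finger opening in m, set as the call begins (left out keeps the last). The fingers move at their own pace and stop on an object; the grip force is fixed at half the most. Time passes only in rows, so rows that do not move let the fingers close. The tool returns the time, the measured TCP pose, the force, the opening and the grip force at its end. only (a regular expression) keeps the lines of the reply that match it, lines (a string "A,B") keeps lines A to B, and quiet returns only ok. Input that does not fit is refused with a message, and nothing moves.
- arm.observe(): the state, without advancing time (a new reading comes with each control period).
- arm.snapshot(name): name is "scene" or "side" or "wrist"; returns the picture (400x640x3 uint8, red, green, blue); there is no depth.
- arm.camera_info(name): a dict with "fx", "fy", "cx", "cy" (pixels), "cam_to_world" (4x4, takes a point from camera to world coordinates); the wrist camera has in their place "hand_eye" (4x4, takes a point from camera to tool coordinates, whose origin is the TCP and whose axes are the flange's). Camera axes: x right, y down, z forward; pixel columns grow to the right and rows downward; lengths in m; the calibration is good to about 2 mm. The wrist camera is an equidistant fisheye: a pixel r from the principal point sees the ray r / f radians off the axis. A picture is of the moment at which its call begins: read the wrist's pose just before it. camera_info takes no time and is no camera call.
- arm.finish_job(): hands the job in; it is judged then, once.
The state is a dict: "time_s": time; "joints": joint angles; "joint_velocities": joint speeds; "effort": joint torques, N m; "eef_pos": TCP position; "tcp_rot": TCP orientation; "ft_force": force on the tool from outside, world axes, zero at the start; "moment": the same for the moment, N m; "gripper_width": finger opening in m; "finger_force": force on a finger pad.
Only numpy, scipy, OpenCV 4.12 (cv2) and the standard library are available. Lean on these libraries where they do the work, as an engineer would, in place of code of your own. Each camera call takes 0.05 s, during which the arm holds its last target. There are 200 camera calls.

## Working session

There is one attempt and no reset: what is moved stays moved. The work goes in short steps, Python scripts to look and compute and a tool call to move; the robot and the scene stay as the last step left them, time stands still between calls to the robot, and variables do not carry over. Pictures are saved under pics/ and viewed, at most 10 in all, crops included, and the job is handed in when it is done.

```bash
ls; mkdir -p pics; python3 - <<'E'
from cell import arm
import cv2,numpy as np
s=arm.observe();print(s['time_s'],s['eef_pos'],s['tcp_rot'],s['gripper_width'])
for n in("scene","side"):
    cv2.imwrite(f"pics/{n}0.png",arm.snapshot(n)[:,:,::-1]);print(n,arm.camera_info(n))
print(arm.camera_info("wrist"))
E
```

```text
cell.py
pics
0.0 [ 0.23066624 -0.55355969  0.23011438] [-3.13955865e+00 -9.58469162e-05  3.94818266e-01] 0.08551458934086001
scene {'fx': 489.726048351753, 'fy': 489.726048351753, 'cx': 316.9216424445026, 'cy': 201.7161675770991, 'cam_to_world': array([[ 0.56821498,  0.6822053 , -0.46013875,  0.93999561],
       [ 0.82285897, -0.46705242,  0.32367446, -0.35719699],
       [ 0.00590352, -0.56254597, -0.82674493,  0.7999697 ],
       [ 0.        ,  0.        ,  0.        ,  1.        ]])}
side {'fx': 432.07442314780417, 'fy': 432.07442314780417, 'cx': 322.50842384152946, 'cy': 195.34491033049807, 'cam_to_world': array([[ 0.97104791, -0.16127399,  0.17622897,  0.42277524],
       [-0.23843669, -0.60917177,  0.75634496, -0.58411204],
       [-0.01462505, -0.77646665, -0.62998861,  0.49284306],
       [ 0.        ,  0.        ,  0.        ,  1.        ]])}
{'fx': 309.70691628693146, 'fy': 309.70691628693146, 'cx': 321.148047626941, 'cy': 197.83123205549313, 'hand_eye': array([[ 1.30287818e-04, -9.53237877e-01, -3.02220999e-01,
         7.87415772e-02],
       [ 9.99999864e-01, -2.83636513e-05,  5.20563122e-04,
         4.76626436e-04],
       [-5.04792577e-04, -3.02221026e-01,  9.53237744e-01,
        -1.42978151e-01],
       [ 0.00000000e+00,  0.00000000e+00,  0.00000000e+00,
         1.00000000e+00]])}
```

View pics/scene0.png

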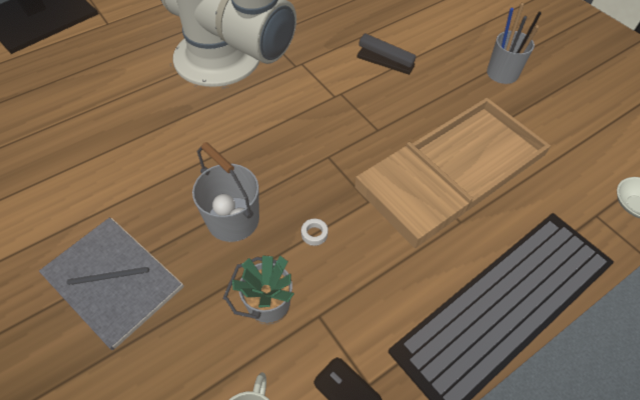

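View pics/side0.png

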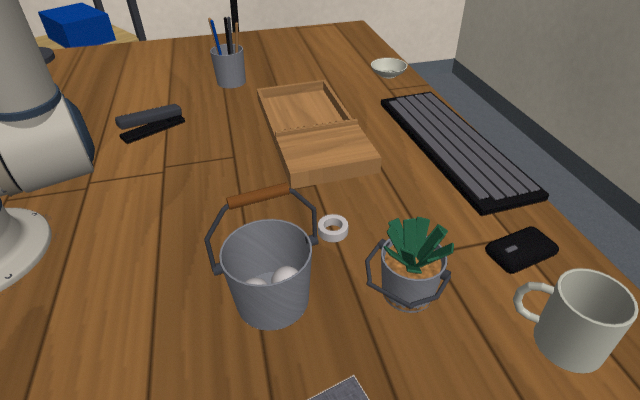

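Scene picture: pail near (227,205), its grip from (203,147) to (232,168), and the tray at (357..549, 101..241). Side picture: grip from (229,201) to (290,188), tray at (258..380, 82..182). I'll enlarge both to read exact pixels.

```bash
python3 - <<'E'
import cv2,numpy as np
a=cv2.imread('pics/scene0.png');b=cv2.imread('pics/side0.png')
def c(im,x,y,w,h,k):
    o=cv2.resize(im[y:y+h,x:x+w],None,fx=k,fy=k,interpolation=cv2.INTER_CUBIC)
    for i in range(0,w,20):
        cv2.line(o,(i*k,0),(i*k,5),(0,255,255),1);cv2.putText(o,str(x+i),(i*k,14),0,.33,(255,255,0),1)
    for i in range(20,h,20):
        cv2.line(o,(0,i*k),(5,i*k),(0,255,255),1);cv2.putText(o,str(y+i),(6,i*k+4),0,.33,(255,255,0),1)
    return o
cv2.imwrite('pics/tray.png',np.vstack([c(a,350,95,200,150,4)]))
cv2.imwrite('pics/c2.png',np.hstack([c(b,200,75,200,150,4)]))
cv2.imwrite('pics/c3.png',c(a,180,125,100,125,4))
E
```

```text
(no output)
```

View pics/tray.png

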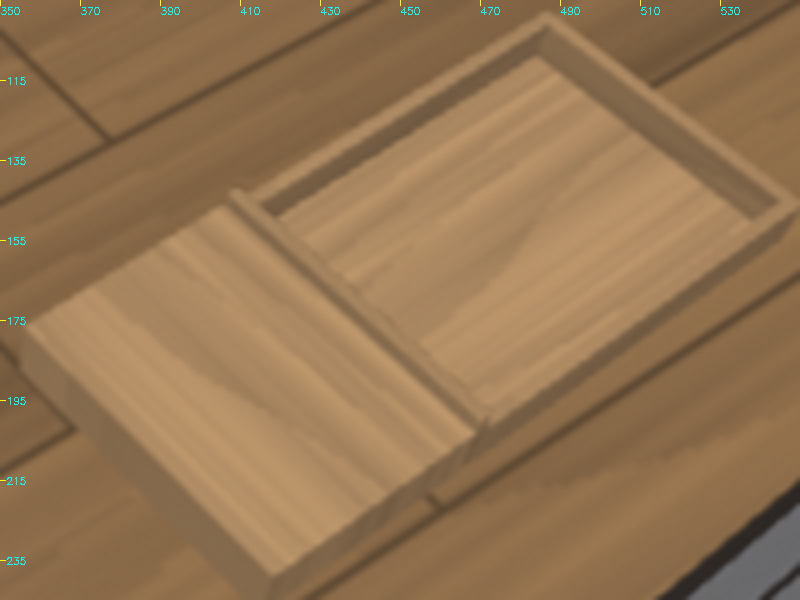

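View pics/c2.png

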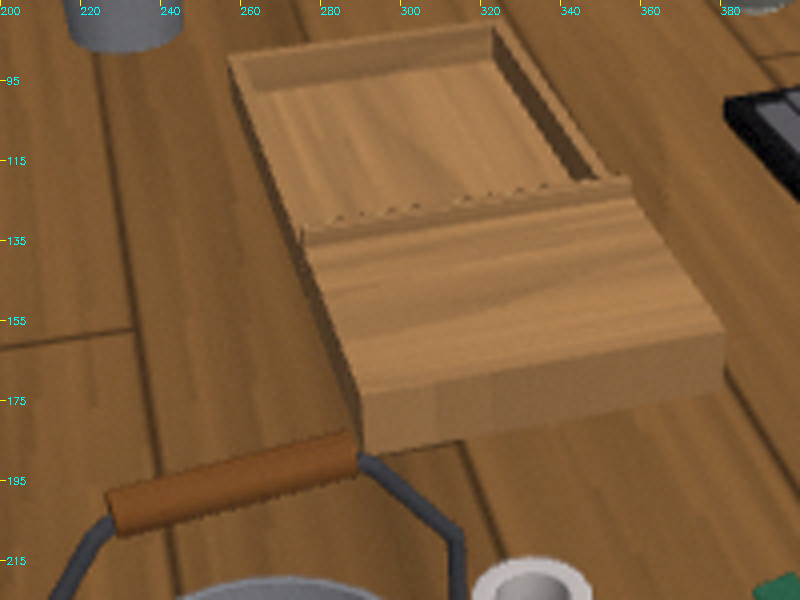

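View pics/c3.png

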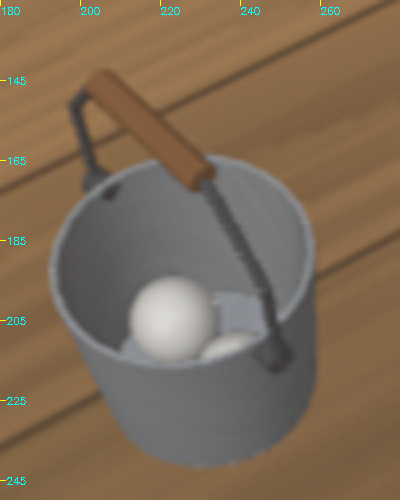

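The crops give the tray corners in scene (A 357,176; B 419,239.5; lip 409,142.5 / 472,200; far 487,98 / 550,145) and in side. They also give the grip ends in scene (204.5,145.5)/(230.7,168.7) and side (229,204)/(288,188).

```bash
cat > h.py <<'E'
from cell import arm
import numpy as np
from scipy.optimize import least_squares
from scipy.spatial.transform import Rotation as R
I={n:arm.camera_info(n) for n in("scene","side")}
def proj(n,P):
    T=np.linalg.inv(I[n]['cam_to_world']);p=np.asarray(P)@T[:3,:3].T+T[:3,3]
    return np.c_[p[:,0]/p[:,2]*I[n]['fx']+I[n]['cx'],p[:,1]/p[:,2]*I[n]['fy']+I[n]['cy']]
def tri(a,b):
    return least_squares(lambda P:np.r_[(proj('scene',[P])[0]-a),(proj('side',[P])[0]-b)],[.5,-.1,.1])
E
python3 - <<'E'
from h import *
S=[(357,176.3),(418.7,239.5),(408.7,142.5),(472,200),(487,98),(550,145)]
D=[(290,173.8),(380.8,157.5),(275.7,132.5),(357.5,119.5),(257.5,89.5),(323.8,80.5)]
for a,b in zip(S,D):
    r=tri(a,b);print('corner',r.x.round(4),round(r.cost,2))
M=np.array([[-.088,-.066,.035],[.088,-.066,.035],[-.088,.066,.045],[.088,.066,.045],[-.088,.312,.03],[.088,.312,.03]])
def f(q):
    c,s=np.cos(q[3]),np.sin(q[3]);P=M@np.array([[c,-s,0],[s,c,0],[0,0,1]]).T+q[:3]
    return np.r_[(proj('scene',P)-S).ravel(),(proj('side',P)-D).ravel()]
r=least_squares(f,[.6,0,0,0],loss='soft_l1');print(r.x.round(4),f(r.x).round(1))
g=[tri((204.5,145.5),(229.3,203.7)),tri((230.7,168.7),(288,188))]
for q in g:print('grip',q.x.round(4),round(q.cost,2))
d=g[1].x-g[0].x;print('len',np.linalg.norm(d),'mid',(g[0].x+g[1].x)/2,'yaw',np.arctan2(d[1],d[0]))
s=arm.observe();print(R.from_euler('xyz',s['tcp_rot']).as_matrix().round(3))
E
```

```text
corner [0.509  0.0414 0.0344] 0.03
corner [0.6844 0.0477 0.034 ] 0.11
corner [0.5049 0.176  0.0433] 0.06
corner [0.68   0.1816 0.0435] 0.03
corner [0.496  0.4157 0.0291] 0.21
corner [0.6667 0.426  0.027 ] 0.06
[ 0.5943  0.1114 -0.0018  0.0414] [ 0.1  0.5  0.8 -0.3 -1.3  0.4 -0.5 -0.1  0.3 -0.6  1.5  0.5 -0.1  0.3
  0.2  0.1 -0.6  0.5 -0.   0.4 -1.5 -0.5  0.7 -0.9]
grip [ 0.4054 -0.2068  0.1889] 0.1
grip [ 0.4725 -0.1955  0.189 ] 0.52
len 0.06806177283371394 mid [ 0.43893832 -0.20114841  0.18897702] yaw 0.1679293517015186
[[ 0.923  0.385 -0.001]
 [ 0.385 -0.923  0.002]
 [ 0.    -0.002 -1.   ]]
```

The rows are not in the units I measure in: shifts go in shares of 500 mm and turns go in shares of pi/2 rad. I convert before sending: 0.327 m / 0.5 = 0.654, -0.03 m / 0.5 = -0.06, 0.227 rad / 1.5708 = 0.1445.

{"op": "nudge_tcp", "data": {
  "offsets": [
    [0.08, -0.06, -0.06, 0.0637],
    [0.16, -0.12, -0.06, 0.1445],
    [0.24, -0.18, -0.06, 0.1445],
    [0.32, -0.24, -0.06, 0.1445],
    [0.4, -0.3, -0.06, 0.1445],
    [0.48, -0.36, -0.06, 0.1445],
    [0.56, -0.42, -0.06, 0.1445],
    [0.62, -0.47, -0.06, 0.1445],
    [0.654, -0.49, -0.06, 0.1445],
    [0.654, -0.49, -0.06, 0.1445],
    [0.654, -0.49, -0.06, 0.1445]
  ],
  "jaw": 0.085
}}

```text
time_s: 1.2
eef_pos: [0.4383, -0.2019, 0.2609]
tcp_rot: [-3.142, 0.001, 0.169]
ft_force: [-0.6, 0.4, 0.5]
gripper_width: 0.0851
finger_force: 0.0
```

```bash
python3 - <<'E'
from h import *
import cv2
s=arm.observe();print(s['eef_pos'],s['tcp_rot'])
w=arm.camera_info("wrist");H=w['hand_eye']
cv2.imwrite('pics/w1.png',arm.snapshot('wrist')[:,:,::-1])
Rm=R.from_euler('xyz',s['tcp_rot']).as_matrix()
# expected pixels of grip ends
for p in([.4054,-.2068,.1889],[.4725,-.1955,.189]):
    t=Rm.T@(np.array(p)-s['eef_pos']);c=H[:3,:3].T@(t-H[:3,3]);th=np.arctan2(np.hypot(c[0],c[1]),c[2]);u=c[:2]/np.hypot(c[0],c[1])*th*w['fx']+[w['cx'],w['cy']];print(t.round(4),u.round(1))
E
```

```text
[ 0.43827094 -0.20187407  0.26088067] [-3.14151447e+00  9.56287818e-04  1.68801748e-01]
[-0.0332 -0.0007  0.072 ] [320.  251.5]
[ 0.0349 -0.0005  0.0718] [320.  165.3]
```

View pics/w1.png

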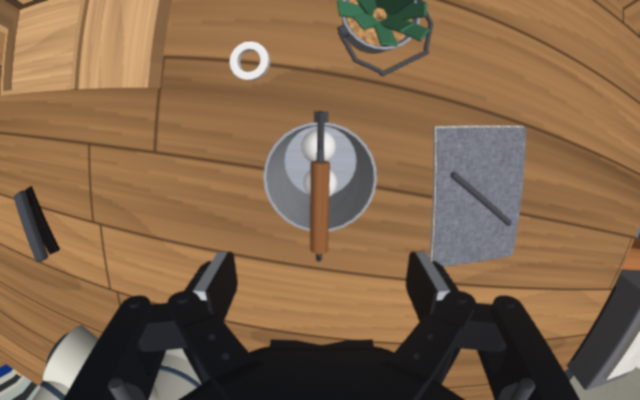

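The wrist view shows the grip from (320,163) to (319,252), centred between the fingers and matching the prediction. I'll descend and close.

Converted, 0.092 m / 0.5 = 0.184, 0.085 m / 0.5 = 0.17.

{"op": "nudge_tcp", "data": {
  "offsets": [
    [0, 0, 0.06, 0],
    [0, 0, 0.12, 0],
    [0, 0, 0.17, 0],
    [0, 0, 0.184, 0],
    [0, 0, 0.184, 0]
  ]
}}

```text
time_s: 1.75
eef_pos: [0.4374, -0.2026, 0.1683]
tcp_rot: [-3.14, 0.002, 0.166]
ft_force: [-0.1, 0.2, 0.6]
gripper_width: 0.0852
finger_force: 0.0
```

{"op": "nudge_tcp", "data": {
  "offsets": [
    [0, 0, 0, 0],
    [0, 0, 0, 0],
    [0, 0, 0, 0],
    [0, 0, 0, 0],
    [0, 0, 0, 0],
    [0, 0, 0, 0],
    [0, 0, 0, 0],
    [0, 0, 0, 0]
  ],
  "jaw": 0.0
}}

```text
time_s: 2.55
eef_pos: [0.4386, -0.202, 0.1699]
tcp_rot: [3.141, -0.001, 0.168]
ft_force: [-0.1, -0.8, 3.7]
gripper_width: 0.012
finger_force: 58.5
```

Converted, -0.15 m / 0.5 = -0.3, -0.07 m / 0.5 = -0.14, 0.02 rad / 1.5708 = 0.0127.

{"op": "nudge_tcp", "data": {
  "offsets": [
    [0, 0, -0.02, 0],
    [0, 0, -0.06, 0],
    [0, 0, -0.1, 0],
    [0, 0, -0.13, 0],
    [0, 0, -0.14, 0],
    [0.02, -0.03, -0.14, 0],
    [0.05, -0.07, -0.14, 0],
    [0.09, -0.12, -0.14, 0.0127],
    [0.13, -0.18, -0.14, 0.0255],
    [0.17, -0.24, -0.14, 0.0382],
    [0.212, -0.3, -0.14, 0.0509]
  ]
}}

```text
time_s: 3.65
eef_pos: [0.5179, -0.035, 0.2381]
tcp_rot: [-3.141, 0.002, 0.087]
ft_force: [0.6, -0.6, -3.8]
gripper_width: 0.0116
finger_force: 58.7
```

{"op": "nudge_tcp", "data": {
  "offsets": [
    [0.04, -0.054, 0, 0.0127],
    [0.08, -0.108, 0, 0.0223],
    [0.12, -0.16, 0, 0.0299],
    [0.156, -0.21, 0, 0.0299],
    [0.18, -0.24, 0, 0.0299],
    [0.194, -0.256, 0, 0.0299],
    [0.2, -0.264, 0, 0.0299],
    [0.2, -0.264, 0, 0.0299],
    [0.2, -0.264, 0, 0.0299],
    [0.2, -0.264, 0, 0.0299]
  ]
}}

```text
time_s: 4.65
eef_pos: [0.6056, 0.103, 0.2396]
tcp_rot: [3.141, -0.0, 0.04]
ft_force: [0.3, -0.6, -4.3]
gripper_width: 0.0122
finger_force: 58.7
```

```bash
python3 - <<'E'
from h import *
import cv2
s=arm.observe();print(s['time_s'],s['eef_pos'],s['tcp_rot'])
a=arm.snapshot('scene')[:,:,::-1];b=arm.snapshot('side')[:,:,::-1]
cv2.imwrite('pics/carry.png',np.hstack([cv2.resize(a[:240,300:580],None,fx=1.42,fy=1.42),cv2.resize(b[:240,160:440],None,fx=1.42,fy=1.42)]))
E
```

```text
4.65 [0.60564804 0.10301893 0.23961678] [ 3.14139733e+00 -2.88871883e-04  3.96433032e-02]
```

View pics/carry.png

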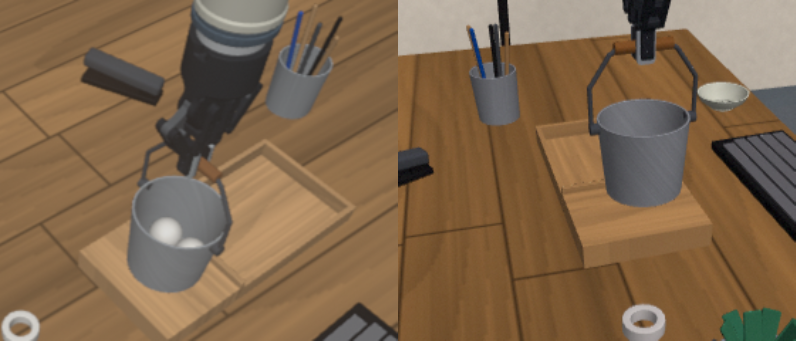

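The pail hangs level above the step. It is about 12 mm off in x and 8 mm off in y, so I'll correct that and lower it.

Converted, 0.037 m / 0.5 = 0.074, -0.0113 m / 0.5 = -0.0226.

{"op": "nudge_tcp", "data": {
  "offsets": [
    [-0.01, -0.008, 0.01, 0],
    [-0.0226, -0.017, 0.03, 0],
    [-0.0226, -0.017, 0.046, 0],
    [-0.0226, -0.017, 0.058, 0],
    [-0.0226, -0.017, 0.066, 0],
    [-0.0226, -0.017, 0.072, 0],
    [-0.0226, -0.017, 0.074, 0],
    [-0.0226, -0.017, 0.074, 0],
    [-0.0226, -0.017, 0.074, 0],
    [-0.0226, -0.017, 0.074, 0],
    [-0.0226, -0.017, 0.074, 0]
  ]
}}

```text
time_s: 5.85
eef_pos: [0.5948, 0.1115, 0.2052]
tcp_rot: [3.141, -0.004, 0.04]
ft_force: [-2.4, -0.9, 5.0]
gripper_width: 0.0118
finger_force: 59.8
```

```bash
python3 - <<'E'
from h import *
import cv2
s=arm.observe();print(s['time_s'],s['eef_pos'],s['tcp_rot'],s['ft_force'])
a=arm.snapshot('scene')[:,:,::-1];b=arm.snapshot('side')[:,:,::-1]
cv2.imwrite('pics/set.png',np.hstack([cv2.resize(a[60:260,340:540],None,fx=2,fy=2),cv2.resize(b[20:220,220:420],None,fx=2,fy=2)]))
# predicted pail rim/bottom from pose at tray centre
c=np.array([.5943,.1114,0])
for n in('scene','side'):
    P=[c+[0.058*np.cos(t),0.058*np.sin(t),.135] for t in np.linspace(0,6.283,60)];q=proj(n,P);print(n,'rim bbox',q.min(0).round(),q.max(0).round())
    P=[c+[0.05*np.cos(t),0.05*np.sin(t),.035] for t in np.linspace(0,6.283,60)];q=proj(n,P);print(n,'bot bbox',q.min(0).round(),q.max(0).round())
E
```

```text
5.85 [0.59478475 0.11154447 0.20523061] [ 3.14129755 -0.00374792  0.04027991] [-2.43534739 -0.87577019  4.99207615]
scene rim bbox [389. 131.] [456. 182.]
scene bot bbox [387. 169.] [439. 211.]
side rim bbox [294.  86.] [358. 115.]
side bot bbox [301. 133.] [352. 161.]
```

View pics/set.png

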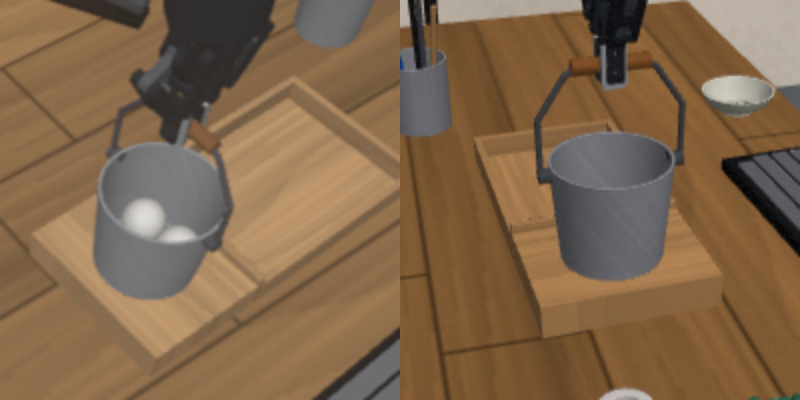

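The pail stands upright in the middle of the step, rim box about (388..451, 131..) in scene and (294..357) in side, both as predicted. The wrist carries +5 N, so it is supported. I'll pull to the lip and start the tip, with the arc taken from the geometry.

Converted, -0.069 m / 0.5 = -0.138, -0.06 m / 0.5 = -0.12.

{"op": "nudge_tcp", "data": {
  "offsets": [
    [0, -0.008, -0.002, 0],
    [0, -0.018, -0.002, 0],
    [0, -0.028, -0.002, 0],
    [0, -0.038, -0.004, 0],
    [0, -0.052, -0.01, 0],
    [0, -0.068, -0.016, 0],
    [0, -0.084, -0.02, 0],
    [0, -0.102, -0.024, 0],
    [0, -0.12, -0.026, 0],
    [0, -0.138, -0.028, 0],
    [0, -0.138, -0.028, 0]
  ]
}}

```text
time_s: 7.05
eef_pos: [0.5911, 0.1825, 0.2155]
tcp_rot: [-3.141, 0.001, 0.043]
ft_force: [0.3, -0.8, 1.3]
gripper_width: 0.0121
finger_force: 60.2
```

```bash
python3 - <<'E'
from h import *
import cv2
s=arm.observe();print(s['time_s'],s['eef_pos'],s['tcp_rot'],s['ft_force'])
a=arm.snapshot('scene')[:,:,::-1];b=arm.snapshot('side')[:,:,::-1]
cv2.imwrite('pics/tip1.png',np.hstack([cv2.resize(a[60:260,340:540],None,fx=2,fy=2),cv2.resize(b[20:220,220:420],None,fx=2,fy=2)]))
E
```

```text
7.05 [0.59112022 0.18253534 0.21547962] [-3.14079438e+00  1.18768776e-03  4.26495367e-02] [ 0.28168464 -0.75446848  1.27193164]
```

View pics/tip1.png

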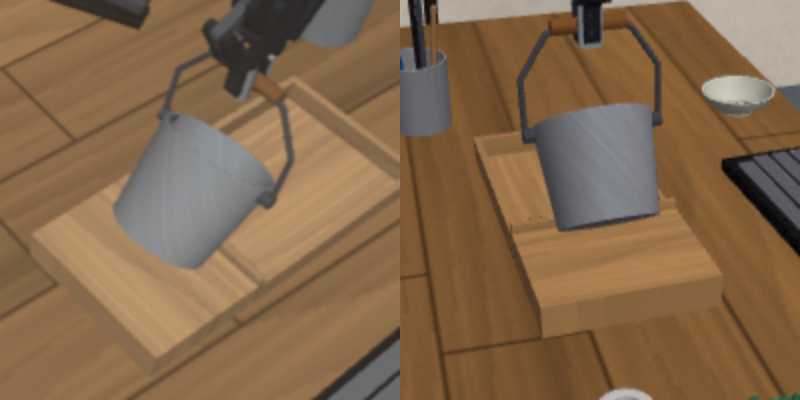

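It has tipped about 35° with the rim held at the lip and the mouth toward the trough. I'll continue the arc.

Converted, -0.101 m / 0.5 = -0.202, -0.099 m / 0.5 = -0.198.

{"op": "nudge_tcp", "data": {
  "offsets": [
    [0, -0.028, 0.002, 0],
    [0, -0.054, 0.006, 0],
    [0, -0.08, 0.014, 0],
    [0, -0.104, 0.024, 0],
    [0, -0.126, 0.036, 0],
    [0, -0.146, 0.05, 0],
    [0, -0.164, 0.068, 0],
    [0, -0.178, 0.088, 0],
    [0, -0.19, 0.112, 0],
    [0, -0.198, 0.132, 0],
    [0, -0.202, 0.144, 0],
    [0, -0.202, 0.144, 0]
  ]
}}

```text
time_s: 8.35
eef_pos: [0.5868, 0.2818, 0.1426]
tcp_rot: [3.141, 0.002, 0.041]
ft_force: [0.4, 0.0, -2.2]
gripper_width: 0.0119
finger_force: 59.8
```

```bash
python3 - <<'E'
from h import *
import cv2
s=arm.observe();print(s['time_s'],s['eef_pos'],s['tcp_rot'],s['ft_force'],s['moment'])
a=arm.snapshot('scene')[:,:,::-1];b=arm.snapshot('side')[:,:,::-1]
cv2.imwrite('pics/tip2.png',np.hstack([cv2.resize(a[60:260,340:540],None,fx=2,fy=2),cv2.resize(b[20:220,220:420],None,fx=2,fy=2)]))
# numeric checks instead of pictures: bright-white (ball) blobs
for n,im in(('scene',a),('side',b)):
    m=((im.min(2)>150)&(np.ptp(im.astype(int),2)<30)).astype(np.uint8) if hasattr(np,'ptp') else 0
    k,_,st,ce=cv2.connectedComponentsWithStats(m)
    print(n,[(st[i].tolist(),ce[i].round().tolist()) for i in range(1,k) if st[i][4]>40])
E
```

```text
8.35 [0.58678906 0.28183078 0.1425793 ] [3.14106319e+00 2.15316422e-03 4.09922683e-02] [ 0.35926837  0.04054083 -2.19124307] [ 0.12469241 -0.00764529  0.01771467]
scene [([593, 0, 47, 29, 702], [621.0, 11.0]), ([507, 15, 45, 13, 100], [527.0, 24.0]), ([173, 32, 86, 53, 1916], [214.0, 65.0]), ([617, 177, 23, 39, 657], [630.0, 194.0]), ([301, 219, 27, 26, 377], [314.0, 231.0]), ([230, 382, 38, 18, 194], [254.0, 392.0])]
side [([3, 0, 92, 41, 1482], [33.0, 14.0]), ([102, 0, 34, 35, 667], [119.0, 14.0]), ([136, 0, 95, 40, 3063], [182.0, 17.0]), ([237, 0, 53, 31, 1419], [262.0, 14.0]), ([310, 0, 155, 63, 6126], [402.0, 23.0]), ([0, 11, 14, 34, 255], [4.0, 32.0]), ([371, 58, 28, 14, 293], [385.0, 64.0]), ([318, 215, 30, 26, 376], [333.0, 226.0]), ([0, 224, 48, 63, 1177], [23.0, 255.0]), ([558, 269, 80, 58, 450], [597.0, 299.0]), ([541, 283, 13, 9, 59], [547.0, 287.0]), ([519, 301, 20, 20, 116], [528.0, 312.0])]
```

Converted, 0.006 m / 0.5 = 0.012, 0.004 m / 0.5 = 0.008.

{"op": "nudge_tcp", "data": {
  "offsets": [
    [0, -0.002, 0.004, 0],
    [0, -0.002, 0.008, 0],
    [0, -0.002, 0.012, 0],
    [0, -0.002, 0.012, 0]
  ]
}}

```text
time_s: 8.85
eef_pos: [0.5875, 0.283, 0.1389]
tcp_rot: [-3.141, -0.001, 0.041]
ft_force: [0.2, 1.5, 0.6]
gripper_width: 0.0123
finger_force: 60.1
```

{"op": "nudge_tcp", "data": {
  "offsets": [
    [0, 0, 0.004, 0],
    [0, 0, 0.008, 0],
    [0, 0, 0.008, 0],
    [0, 0, 0.008, 0],
    [0, 0, 0.008, 0]
  ]
}}

```text
time_s: 9.35
eef_pos: [0.5884, 0.2836, 0.1383]
tcp_rot: [-3.139, -0.006, 0.041]
ft_force: [-0.1, 0.7, 10.4]
gripper_width: 0.012
finger_force: 61.3
```

```bash
python3 - <<'E'
from h import *
import cv2
s=arm.observe();print(s['time_s'],s['eef_pos'],s['ft_force'],s['moment'])
a=arm.snapshot('scene')[:,:,::-1];b=arm.snapshot('side')[:,:,::-1]
w=arm.snapshot('wrist')[:,:,::-1]
cv2.imwrite('pics/tip3.png',np.vstack([np.hstack([cv2.resize(a[60:260,340:540],None,fx=1.5,fy=1.5),cv2.resize(b[20:220,220:420],None,fx=1.5,fy=1.5)]),cv2.resize(w[:320,80:560],(600,290))]))
E
```

```text
9.35 [0.58844568 0.28362039 0.13829816] [-0.11292629  0.72297993 10.40794784] [ 0.25795015  0.28944803 -0.01880998]
```

View pics/tip3.png

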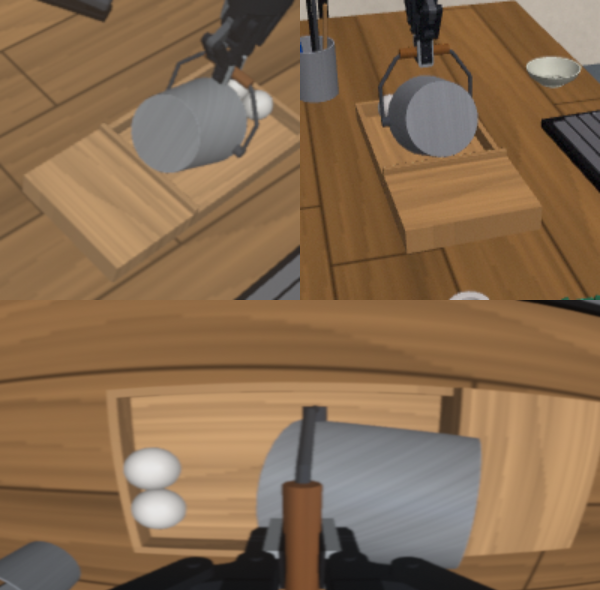

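Both balls lie against the trough's far wall and the pail is tipped over the lip, with the bail leaning slightly forward. I'll relax the push, loosen the fingers a little, nudge the loose bail back past vertical, then release.

Converted, -0.005 m / 0.5 = -0.01, -0.003 m / 0.5 = -0.006.

{"op": "nudge_tcp", "data": {
  "offsets": [
    [0, 0, -0.006, 0],
    [0, 0, -0.01, 0],
    [0, 0, -0.01, 0]
  ]
}}

```text
time_s: 9.8
eef_pos: [0.5872, 0.2828, 0.1389]
tcp_rot: [3.142, 0.0, 0.041]
ft_force: [0.3, 0.8, 0.8]
gripper_width: 0.0117
finger_force: 60.0
```

{"op": "nudge_tcp", "data": {
  "offsets": [
    [0, 0, 0, 0],
    [0, 0, 0, 0],
    [0, 0, -0.006, 0],
    [0, 0.01, -0.012, 0],
    [0, 0.02, -0.012, 0],
    [0, 0.03, -0.012, 0],
    [0, 0.04, -0.012, 0],
    [0, 0.05, -0.012, 0],
    [0, 0.05, -0.012, 0]
  ],
  "jaw": 0.022
}}

```text
time_s: 10.7
eef_pos: [0.5884, 0.2569, 0.1452]
tcp_rot: [3.141, 0.0, 0.04]
ft_force: [-0.2, 0.1, 0.4]
gripper_width: 0.0217
finger_force: 0.0
```

Converted, -0.14 m / 0.5 = -0.28, -0.11 m / 0.5 = -0.22.

{"op": "nudge_tcp", "data": {
  "offsets": [
    [0, 0, -0.008, 0],
    [0, 0, -0.024, 0],
    [0, 0, -0.05, 0],
    [0, 0, -0.1, 0],
    [0, 0, -0.16, 0],
    [0, 0, -0.22, 0],
    [0, 0, -0.28, 0],
    [0, 0, -0.28, 0],
    [0, 0, -0.28, 0],
    [0, 0, -0.28, 0]
  ],
  "jaw": 0.085
}}

```text
time_s: 11.7
eef_pos: [0.5881, 0.2579, 0.2842]
tcp_rot: [3.141, 0.002, 0.041]
ft_force: [-0.0, -0.7, -0.0]
gripper_width: 0.085
finger_force: 0.0
```

```bash
python3 - <<'E'
from h import *
import cv2
s=arm.observe();print(s['time_s'],s['eef_pos'],s['ft_force'])
ims={n:arm.snapshot(n)[:,:,::-1] for n in('scene','side','wrist')}
for n in ims:cv2.imwrite(f'pics/end_{n}.png',ims[n])
a=ims['scene'];old=cv2.imread('pics/scene0.png')
# numeric check: white ball blobs in wrist & scene, and stillness between two frames
w=arm.camera_info('wrist');H=w['hand_eye'];Rm=R.from_euler('xyz',s['tcp_rot']).as_matrix()
tc=np.array([.5943,.1114]);ya=.0414;Rt=np.array([[np.cos(ya),np.sin(ya)],[-np.sin(ya),np.cos(ya)]])
im=ims['wrist'];m=((im.min(2)>140)&(np.ptp(im.astype(int),axis=2)<30)).astype(np.uint8)
m=cv2.erode(m,np.ones((3,3)))
k,_,st,ce=cv2.connectedComponentsWithStats(m)
for i in range(1,k):
    if st[i][4]<60: continue
    u=(ce[i]-[w['cx'],w['cy']])/w['fx'];th=np.hypot(*u);c=np.r_[u/th*np.sin(th),np.cos(th)]
    d=Rm@H[:3,:3]@c;o=s['eef_pos']+Rm@H[:3,3];P=o+d*(.0275-o[2])/d[2]
    print('white',st[i].tolist(),'tray xy',(Rt@(P[:2]-tc)).round(3))
b=arm.snapshot('side')[:,:,::-1];print('motion',np.abs(b.astype(int)-ims['side']).max())
E
```

```text
11.7 [0.58808273 0.25786354 0.28424455] [-0.04291161 -0.73642672 -0.04869652]
white [0, 130, 8, 59, 224] tray xy [0.019 0.815]
white [278, 137, 33, 52, 1340] tray xy [0.002 0.182]
white [323, 141, 51, 54, 1993] tray xy [-0.006  0.109]
white [209, 142, 27, 27, 565] tray xy [0.012 0.28 ]
white [211, 172, 27, 28, 555] tray xy [-0.031  0.28 ]
white [522, 181, 20, 27, 191] tray xy [-0.042 -0.19 ]
white [0, 200, 23, 63, 944] tray xy [-0.129  0.859]
white [10, 272, 57, 84, 402] tray xy [-0.366  0.866]
white [0, 350, 61, 50, 1881] tray xy [-0.801  1.321]
motion 18
```

{"op": "nudge_tcp", "data": {
  "offsets": [
    [0, 0, 0, 0],
    [0, 0, 0, 0],
    [0, 0, 0, 0],
    [0, 0, 0, 0],
    [0, 0, 0, 0],
    [0, 0, 0, 0]
  ],
  "lines": "1,1"
}}

```text
time_s: 12.5
```

```bash
python3 - <<'E'
from h import *
import cv2
e=cv2.imread('pics/end_side.png');n=arm.snapshot('side')[:,:,::-1]
print('motion px',(np.abs(n.astype(int)-e).max(2)>25).sum())
f=lambda im:cv2.resize(im[20:220,220:420],None,fx=1.5,fy=1.5)
def mask(im):
    m=((np.ptp(im.astype(int),axis=2)<25)&(im.max(2)>80)&(im.max(2)<160)).astype(np.uint8);m=cv2.erode(m,np.ones((5,5)))
    k,l,st,ce=cv2.connectedComponentsWithStats(m);i=l[115,135];return i,st[i].tolist(),ce[i].round(1)
print(mask(cv2.imread('pics/tip3.png')[:300,300:600]));print(mask(f(n)))
E
```

```text
motion px 0
(np.int32(5), [97, 78, 79, 77, 4238], array([138.2, 115. ]))
(np.int32(4), [95, 77, 80, 78, 4285], array([137.8, 115.2]))
```

The pail's outline hasn't changed since the tipped view and nothing is moving. Both balls sit in the trough at y ≈ 0.28 and the gripper is clear, so I'll hand in.

```bash
python3 -c "
from cell import arm
print(arm.finish_job())"
```

```text
the job is handed in; nothing more can be done
None
```

I stood the pail on the step and tipped it over the lip by its bail. Both balls rolled out into the trough, the pail lies still with the gripper clear, and I handed the job in at about 12.5 s; no verdict was shown.

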